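# Pack the sardine tin and snap the lunch box shut

### The job

Finish packing the lunch box: take the sardine tin off the sloping rack and set it right way up, fully down in its recess in the box. Then close the lid and press its front edge down until the orange catch snaps over it, so that it stays shut by itself. Leave the other things on the worktop where they are.

Things in the scene. Friction and masses are not known exactly. Their poses are not given: they have to be found in the camera images.
- lunch_box: Sage-green plastic lunch box, fixed, 150 (x) x 230 (y) mm, rim 64 mm high, walls 4 mm; origin: centre of its underside, +x towards its hinge (away from the robot, yawed up to 0.2 rad), z up. Inside, at y = -53 to +111 mm, a light grey tray: flat deck 42 mm above the worktop with a recess for the tin (recess). At y < -53 mm a deep compartment holds a lemon (fixed, top at 62 mm).
- recess (a point): Centre of the dark grey floor of the tin's recess in the lunch box, axes as the box; floor 34 mm above the worktop, deck 42 mm. The recess is 109 mm along x, 67 mm along y, 8 mm deep. Flat deck round it: 49 mm wide towards +y, 47 mm towards -y, 16 mm at each end. A tin not down in the recess keeps the lid from closing; two ribs under the lid clear a seated tin by about 2 mm.
- lid (a joint): Angle of the box's cream lid, hinged along the back edge: 0 = shut, positive = open; 1.6 to 1.85 rad (about upright) at the start, stop at 1.95. A friction hinge (0.15 N m) keeps it wherever it is left; 2 to 3 N at its free edge moves it. At about 0.08 rad its front bead meets the catch's nose and it stays a little open until pressed with about 9 N at lid_edge; then it snaps to about 0.
- lid_hinge (a point): Middle of the lid's hinge axis, turning with the lid. The axis runs along the box's y, 79 mm towards +x from the box's origin and 64 mm above the worktop. The lid is a slab 150 x 230 mm; shut, it reaches from 4 to 154 mm in front of (-x of) this point. Its outer (upper) face lies 7.5 mm, on the middle panel 9.5 mm, above this point, its underside 0.5 mm below.
- lid_edge (a point): Point on the lid's outer face at mid width, 20 mm in from the free edge and 134 mm from the hinge axis: where to press. Moves with the lid (about 73 mm above the worktop when shut). Its z axis is the outward normal of the lid's outer face (straight up when shut, away from the robot when open); its x axis points to the hinge.
- catch (a joint): Angle of the orange spring catch, a tongue 28 mm wide and 50 mm high on a pin at the middle of the box's front wall: 0 = upright (rest), positive = top pushed out towards the robot, at most 0.35 rad. It gives way about 0.1 rad as the lid's bead passes, then springs back to 0 with its nose over the bead. Its top is 79 mm above the worktop, 1 to 12 mm in front of the lid's edge; leave it free.
- sardine_tin: Flat sardine tin, 63 (own x) x 105 (own y) x 24 mm high (own z), rounded corners, sides slightly flared, yellow and blue, 0.1 to 0.21 kg; origin: centre of its underside. At the start it lies on the sloping rack, own z along the slope's normal, long side (own y) along the slope, one end against the lip. Take it across its 63 mm width (60 mm between the fingers).
- tin_rack: Wooden rack on wire legs, fixed: a board 224 mm wide (x) and 146 mm long, sloping 30 degrees (0.524 rad) down towards its -y side (to the right, yawed up to 0.2 rad); origin on the worktop below the board's centre, z up. The board's face is 56 mm high at its centre; a 10 mm lip at the low edge. The tin lies at about x = -45 mm; two 44 mm thick spice jars are fixed at x = +40 and +86 mm.
- onion: Brown onion, 71 x 70 x 72 mm, loose, standing on the worktop at the right: a bystander. Origin: centre of its underside.
- garlic: Garlic bulb, 60 x 57 x 58 mm, loose: a bystander. Origin: centre of its underside.
- shot_glass: Small clear glass, 48 x 48 x 61 mm, loose: a bystander. Origin: centre of its underside.
- tin_small: Round food tin with a green label, 58 mm thick, 72 mm high, loose: a bystander. Origin: centre of its underside.

How it is judged:
By the outcome, as a careful person would: the job done as asked, in the order asked, and still so for the second after the job is handed in, with the robot touching nothing.
It also fails if it takes over 59 s, if anything falls off the work surface, if the arm or the gripper's body presses on something with over 40 N, if the wrist force passes 120 N, or if a joint passes its speed limit or range.

### The arm

A 6-joint arm with a two-finger parallel gripper is mounted at the origin on a cart in front of the work surface, level with it; the furniture and walls round the work are solid. World frame = base frame: x ahead of the robot, y to its left, z up, the work surface at z = 0. Lengths are in m, angles in rad, forces in N, time in s.
With the tool pointing down it reaches from about 0.275 to 0.875 m from the base axis. Payload 12.5 kg.
Tool frame: the origin (TCP) lies at the very end of the fingers, on their centre line; the grasp point (between the pads) lies 19 mm behind it; z points along the fingers, y is the line along which they close (so a half turn about z gives the same grasp; the last joint's range is limited). The gripper opens to 85 mm and grips with 20 to 120 N. Pads are 22 mm wide; open, the fingers measure 114 mm over their backs; the gripper's body (76 mm by 85 mm) begins 54 mm behind the grasp point. The pads swing forward as they close: fully open they stand 13 mm farther back than shut.
Start: joints at [1.19, 0.351, 1.652, -0, 1.139, -0.085], TCP at [0.16, 0.526, 0.202] pointing down, gripper open.
Joint ranges: [-2.75, 2.75], [-0.79, 2.1], [0.01, 2.65], [-1.57, 4.71], [0.07, 3.14], [-2.87, 2.87]. Speed limits (rad/s): [2.22, 2.22, 2.79, 3.14, 3.14, 3.14].

### API

Orientations are given as a 3x3 rotation matrix whose columns are the frame's x, y, z axes.
In Python, from bench import manip gives the robot as it stands. Calls block until the motion is done:
- manip.move_ptp(position, orientation): joint-space move of the TCP to a pose.
- manip.move_l(position, attitude=None, max_speed=0.15): straight line of the TCP; attitude=None keeps the orientation; max_speed is the mean speed in m/s.
- manip.move_j(angles): joint-space move.
- manip.set_gripper(opening, effort=None): opening from 0.0 (shut) to 1.0 (fully open); effort is the grip in N (None keeps the last); returns when the fingers have stopped.
- manip.dwell(seconds).
- manip.inverse_kinematics(position, orientation): joint angles nearest the present ones, or None.
- manip.grab_frame(name): name is "scene" or "top" or "wrist"; returns (picture, depth): 480x640x3 uint8, red, green, blue; 480x640 float32, m along the optical axis (not along the pixel's ray), 0 where there is no reading.
- manip.get_calibration(name): a dict with "camera_matrix" (3x3 intrinsics, pixels), "R" (3x3) and "t" (3): a world point X has camera coordinates R X + t. Camera axes: x right, y down, z forward; pixel columns grow to the right and rows downward; lengths in m; the calibration is good to about 2 mm. A picture is of the moment at which its call begins: read the wrist's pose just before it. get_calibration takes no time and is no camera call; for the wrist camera it gives the pose at the moment of the call.
A pose or a line that the arm cannot do raises manip.Unreachable and nothing moves.
- manip.sign_off(): hands the job in; it is judged then, once.
Trained networks look in the newest picture that a camera, given by its name, has taken for a name from the list of things; names that differ only in an ending like _2 or _b are one class to them, and where a whole thing is asked for, a point or a joint stands for the part that bears it (a point fixed in the world has none). Each returns a list of dicts, best first, with "confidence" (0 to 1); they miss things now and then, are a little off and sometimes report something else, mostly with a low value. They report only what shows in the picture. A call takes as long as a camera call.
- manip.look_for(camera, name): "at" ([x, y, z] in m, in world coordinates, good to about 4 mm: the middle of the surface that is visible of it).
Readings, each from a call of its own:
- manip.current_time(): time.
- manip.current_qpos(): joint angles.
- manip.current_joint_vel(): joint speeds.
- manip.current_joint_torque(): joint torques, N m.
- manip.current_ee_pos(): TCP position.
- manip.current_tcp_rot(): TCP orientation.
- manip.current_force(): force on the tool from outside, world axes, zero at the start.
- manip.current_ft_torque(): the same for the moment, N m.
- manip.current_grip_width(): opening from 0.0 (shut) to 1.0 (fully open).
- manip.current_grip_force(): force on a finger pad.
Only numpy, scipy, OpenCV 4.12 (cv2) and the standard library are available. Lean on these libraries where they do the work, as an engineer would, in place of code of your own. Each camera call takes 0.05 s, during which the arm holds its last target. There are 200 camera calls.

## Working session

There is one attempt and no reset: what is moved stays moved. The work goes in short steps, each a Python script; the robot and the scene stay as the last script left them, time stands still between calls to the robot, and variables do not carry over. Pictures are saved under pics/ and viewed, at most 10 in all, crops included, and the job is handed in when it is done.

```bash
mkdir -p pics
cat > h.py <<'E'
import numpy as np, cv2
from bench import manip as m
def shot(cam,fn=None):
    p,d=m.grab_frame(cam); c=m.get_calibration(cam)
    if fn: cv2.imwrite('pics/'+fn,p[:,:,::-1])
    K,R,t=np.array(c['camera_matrix']),np.array(c['R']),np.array(c['t'])
    v,u=np.mgrid[:480,:640]
    X=np.stack([(u-K[0,2])/K[0,0]*d,(v-K[1,2])/K[1,1]*d,d],-1)
    W=(X-t)@R; W[d<=0]=np.nan
    return p,W
E
python3 - <<'E'
from h import *
for c in ('scene','top'):
    p,W=shot(c,c+'0.png'); np.savez(c+'0.npz',p=p,W=W)
    for n in ('lunch_box','recess','lid','lid_edge','catch','sardine_tin','tin_rack','onion','garlic','shot_glass','tin_small'):
        try: print(c,n,[(np.round(r['at'],3).tolist(),round(r['confidence'],2)) for r in m.look_for(c,n)[:2]])
        except Exception as e: print(c,n,e)
print(m.current_time())
a=cv2.imread('pics/top0.png')
E
```

```text
scene lunch_box [([0.582, -0.287, 0.063], 0.83)]
scene recess [([0.586, -0.286, 0.057], 0.57)]
scene lid [([0.6, -0.286, 0.148], 0.87)]
scene lid_edge [([0.601, -0.286, 0.152], 0.92), ([0.583, -0.285, 0.062], 0.23)]
scene catch [([0.439, -0.26, 0.057], 0.63), ([0.599, -0.286, 0.153], 0.6)]
scene sardine_tin [([0.447, 0.017, 0.061], 0.66), ([0.526, -0.56, 0.033], 0.53)]
scene tin_rack [([0.508, 0.037, 0.068], 0.58)]
scene onion [([0.463, -0.516, 0.044], 0.7)]
scene garlic [([0.528, -0.566, 0.033], 0.63), ([0.586, -0.48, 0.045], 0.4)]
scene shot_glass [([0.586, -0.48, 0.046], 0.75), ([0.446, 0.015, 0.061], 0.61)]
scene tin_small [([0.664, -0.442, 0.066], 0.62)]
top lunch_box [([0.548, -0.27, 0.043], 0.93)]
top recess [([0.553, -0.268, 0.039], 0.8)]
top lid [([0.604, -0.279, 0.165], 0.71)]
top lid_edge [([0.601, -0.278, 0.162], 0.6)]
top catch [([0.437, -0.256, 0.08], 0.53)]
top sardine_tin [([0.456, 0.018, 0.058], 0.95)]
top tin_rack [([0.511, 0.056, 0.07], 0.7)]
top onion [([0.469, -0.501, 0.046], 0.85)]
top garlic [([0.534, -0.549, 0.039], 0.71)]
top shot_glass [([0.592, -0.482, 0.036], 0.72)]
top tin_small [([0.67, -0.434, 0.069], 0.64)]
1.2
```

View pics/top0.png

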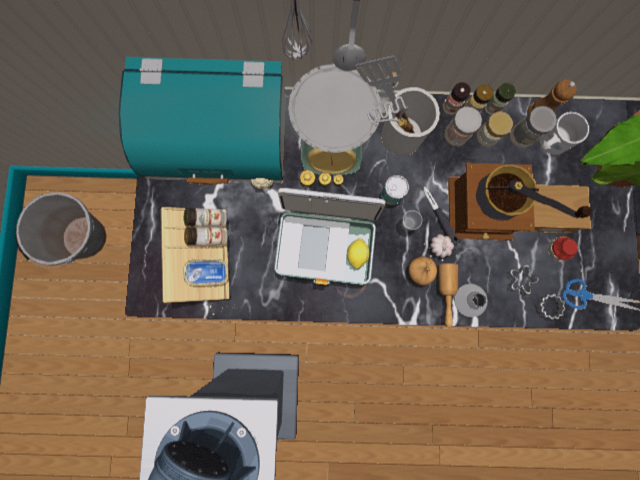

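View pics/scene0.png

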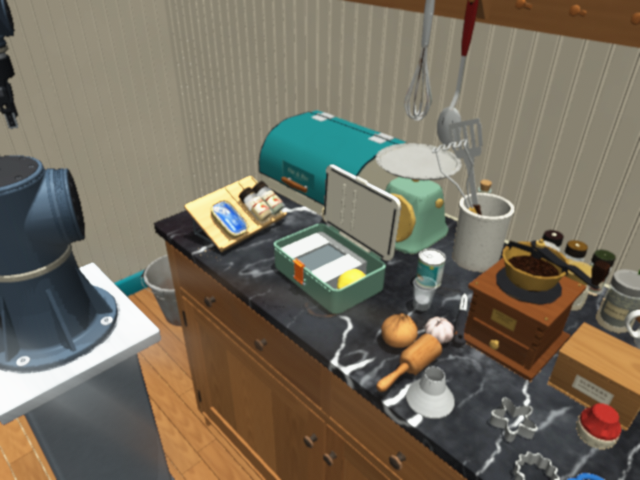

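The top view shows the tin at (206,273) on the rack, with the jars above it. The box is at (325,247), with its recess at (313,247), the lemon at (357,252) and the lid open. I'll take closer looks with the wrist camera.

Run:
```python
from h import *
R0=np.array(m.current_tcp_rot()); print(R0.round(2))
c=m.get_calibration('wrist'); R=np.array(c['R']);t=np.array(c['t']); C=-R.T@t
print('cam in tool',(R0.T@(C-m.current_ee_pos())).round(3), (R@R0).round(2))
Rd=np.array([[0,1,0],[1,0,0],[0,0,-1.]])  # tool y along world x
for i,(pos) in enumerate([(0.44,0.03,0.27),(0.50,-0.27,0.30)]):
    best=None
    for s in (1,-1):
        D=Rd@np.diag([s,s,1]); q=m.inverse_kinematics(pos,D)
        if q is not None and (best is None or abs(q[5])<abs(best[1][5])): best=(D,q)
    print(np.round(best[1],2))
    m.move_ptp(pos,best[0]); p,W=shot('wrist',f'w{i}.png'); np.savez(f'w{i}.npz',p=p,W=W)
    for n in ('recess','lunch_box','catch','lid_edge','sardine_tin','tin_rack'): print(n,[(np.round(r['at'],4).tolist(),round(r['confidence'],2)) for r in m.look_for('wrist',n)[:1]])
a=[cv2.imread(f'pics/w{i}.png') for i in (0,1)]
cv2.imwrite('pics/w01.png',cv2.resize(np.vstack(a),None,fx=.62,fy=.62))
print(m.current_time())
```

```text
[[-0.96  0.29  0.  ]
 [ 0.29  0.96 -0.  ]
 [-0.   -0.   -1.  ]]
cam in tool [ 0.082  0.    -0.17 ] [[-0.    1.   -0.  ]
 [-0.95 -0.   -0.32]
 [-0.32  0.    0.95]]
[-0.04  0.08  1.82 -0.    1.24 -0.04]
recess [([0.5137, -0.2218, 0.0469], 0.64)]
lunch_box [([0.5192, -0.226, 0.0389], 0.74)]
catch [([0.4365, -0.2522, 0.0737], 0.8)]
lid_edge []
sardine_tin [([0.4534, 0.0285, 0.0663], 0.86)]
tin_rack [([0.5152, 0.0722, 0.0812], 0.75)]
[-0.58  0.3   1.47 -0.    1.36 -0.58]
recess [([0.5719, -0.2476, 0.0565], 0.91)]
lunch_box [([0.5728, -0.2522, 0.0537], 0.87)]
catch [([0.4376, -0.2544, 0.0751], 0.96)]
lid_edge [([0.6037, -0.2468, 0.1702], 0.94)]
sardine_tin []
tin_rack []
5.1333
```

View pics/w01.png

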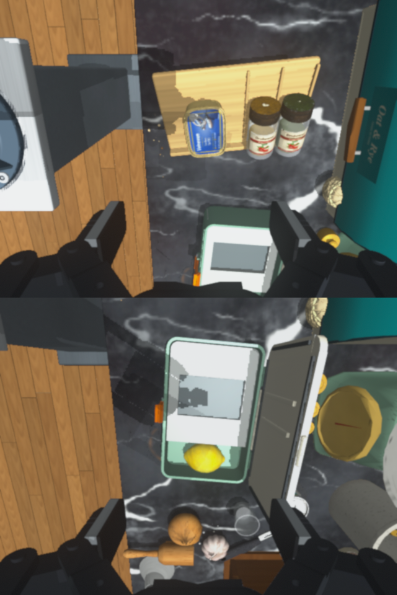

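The upper crop shows the tin at (206,131), its low end at the lip. The lower crop shows the recess as a clear grey rectangle at (212,397), with the catch at (158,412). Next I'll fit the geometry from depth.

```bash
cat > fit.py <<'E'
from h import *
def rect(P):
    r=cv2.minAreaRect((P*1000).astype(np.float32)); return np.round(r[0],1),np.round(r[1],1),round(r[2],1)
d=np.load('w1.npz');W=d['W'];p=d['p'].astype(int);z=W[...,2]
reg=(abs(W[...,0]-.52)<.13)&(abs(W[...,1]+.26)<.14)
print('z hist',np.histogram(z[reg],np.arange(.026,.084,.002)))
rim=reg&(z>.059)&(z<.068)
g=(p[...,1]-p[...,0]>12)&(p[...,1]-p[...,2]>5)
print('rim',rect(W[rim&g][:,:2]))
ref=np.array([.52,-.225])
k=reg&(z<.0385)&(z>.030)&(np.linalg.norm(W[...,:2]-ref,axis=-1)<.08)
n,l,s,c=cv2.connectedComponentsWithStats(k.astype(np.uint8)); i=1+s[1:,4].argmax(); print('recess floor',s[i],rect(W[l==i][:,:2]),'med z',np.median(z[l==i]))
dk=reg&(z>.039)&(z<.046)&(p.max(-1)-p.min(-1)<30); print('deck z',np.median(z[dk]),rect(W[dk][:,:2]))
# tin
d=np.load('w0.npz');W=d['W'];p=d['p'].astype(int);z=W[...,2]
wood=(p[...,0]-p[...,2]>50)&(abs(W[...,0]-.5)<.13)&(abs(W[...,1]-.05)<.12)&(z>.02)&(z<.10)
P=W[wood]
for _ in range(8):
    c=P.mean(0); n=np.linalg.svd(P-c,full_matrices=False)[2][2]; n*=np.sign(n[2])
    P=W[wood][abs((W[wood]-c)@n)<.003]
print('plane',n.round(4),'tilt',np.degrees(np.arccos(n[2])).round(2),len(P))
h=(W-c)@n
u=-n[2]*n+[0,0,1]; u/=np.linalg.norm(u)  # up slope
v=np.cross(u,n)
A=np.stack([(W-c)@v,(W-c)@u],-1)
print('board',rect(A[wood&(abs(h)<.004)]))
tin=(h>.017)&(h<.028)&(abs(W[...,0]-.455)<.06)&(abs(W[...,1]-.025)<.08)
k,l,s,_=cv2.connectedComponentsWithStats(tin.astype(np.uint8)); i=1+s[1:,4].argmax(); T=l==i
r=cv2.minAreaRect((A[T]*1000).astype(np.float32)); print('tin in plane',r,'h',np.percentile(h[T],[5,50,95]).round(4))
ctr=c+r[0][0]/1000*v+r[0][1]/1000*u; print('tin underside centre',ctr.round(4),'u',u.round(4),'v',v.round(4))
E
python3 fit.py
```

```text
z hist (array([   79,   131,  2224,  4422,   393,   271,  4984, 10174,   764,
         359,   437,   430,   457,   508,   626,   673,   544,  1198,
        2034,   340,   106,    15,   104,   290,   771,   287,   150,
         156,   129]), array([0.026, 0.028, 0.03 , 0.032, 0.034, 0.036, 0.038, 0.04 , 0.042,
       0.044, 0.046, 0.048, 0.05 , 0.052, 0.054, 0.056, 0.058, 0.06 ,
       0.062, 0.064, 0.066, 0.068, 0.07 , 0.072, 0.074, 0.076, 0.078,
       0.08 , 0.082, 0.084]))
rim (array([ 519.5, -264.6]), array([231. , 153.1]), 85.1)
recess floor [ 286  123  110   75 6693] (array([ 520.4, -236. ]), array([ 67.8, 109.8]), 85.1) med z 0.032413928099842136
deck z 0.04047972378754203 (array([ 513.1, -264. ]), array([223.2, 152.9]), 85.2)
plane [ 0.0493 -0.4949  0.8675] tilt 29.83 17886
board (array([ 10.8, -32.4]), array([222.8, 148.5]), 0.0)
tin in plane ((-35.4631462097168, -54.225990295410156), (106.10977935791016, 62.09638977050781), 89.8479995727539) h [0.0197 0.0209 0.0233]
tin underside centre [0.45   0.0287 0.0434] u [-0.086   0.8633  0.4974] v [0.9951 0.0992 0.    ]
```

```bash
cat >> h.py <<'E'
n=np.array([.0493,-.4949,.8675]); n/=np.linalg.norm(n)
v=np.array([.9951,.0992,0]); v-=v@n*n; v/=np.linalg.norm(v); u=np.cross(n,v)
Rg=np.stack([u,v,-n],1)   # tool x upslope, y across, z into board
T0=np.array([.4500,.0287,.0434+.0016])
yaw=np.radians(-4.9); bx=np.array([np.cos(yaw),np.sin(yaw),0]); by=np.array([-np.sin(yaw),np.cos(yaw),0])
Rp=np.stack([-bx,by,[0,0,-1]],1)
rec=np.array([.521,-.2365,.034])
E
python3 - <<'E'
from h import *
print(np.linalg.det(Rg),Rg.round(3))
for nm,op in (('open',None),('0.7',.7)):
    if op: m.set_gripper(op)
    pos=np.array(m.current_ee_pos());R=np.array(m.current_tcp_rot())
    p,W=shot('wrist'); L=(W-pos)@R
    f=(abs(L[...,0])<.015)&(L[...,2]>-.05)&(L[...,2]<.02)&(abs(L[...,1])<.07)
    for s in (-1,1):
        q=L[f&(s*L[...,1]>0)]; print(nm,s,len(q),'tip z',np.percentile(q[:,2],[90,98,99.5]).round(4),'inner y',np.percentile(abs(q[:,1]),[1,50]).round(4))
m.set_gripper(.88)
m.move_ptp(T0+.07*n,Rg)
p,W=shot('wrist','pre.png'); print(m.current_grip_width(),m.current_time())
E
```

```text
1.0000000000000002 [[-0.086  0.995 -0.049]
 [ 0.863  0.099  0.495]
 [ 0.497  0.    -0.868]]
open -1 671 tip z [-0.0423 -0.0408 -0.0403] inner y [0.0436 0.0441]
open 1 669 tip z [-0.042  -0.0409 -0.0405] inner y [0.041  0.0415]
0.7 -1 1145 tip z [-0.0365 -0.0337 -0.0324] inner y [0.0309 0.0314]
0.7 1 1155 tip z [-0.0364 -0.0334 -0.0326] inner y [0.0284 0.0289]
0.8812762465434721 7.1667
```

View pics/pre.png

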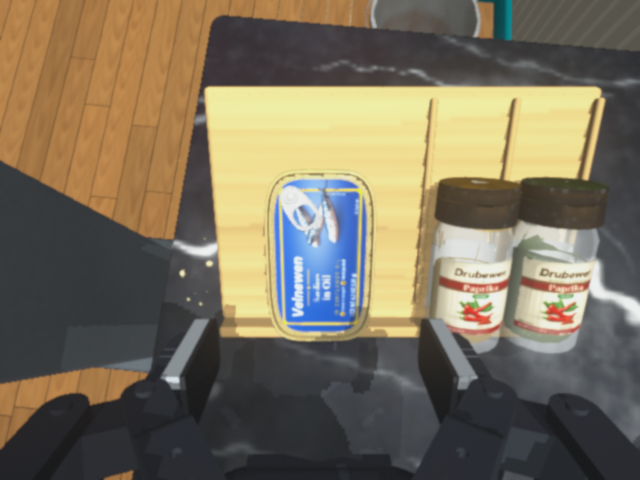

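The pre-grasp picture shows the tin at (320,255), centred between the fingertips at (212,325) and (428,325), and the jars are clear. I'll measure the finger and tin offsets in the tool frame.

Run:
```python
from h import *
pos=np.array(m.current_ee_pos());R=np.array(m.current_tcp_rot())
p,W=shot('wrist'); L=(W-pos)@R; pi=p.astype(int); z=L[...,2]
np.savez('pre.npz',p=p,W=W,L=L)
rows=np.mgrid[:480,:640][0]
for s in (-1,1):
    f=(z<.005)&(z>-.08)&(s*L[...,1]>.02)&(abs(L[...,1])<.065)&(abs(L[...,0])<.04)
    q=L[f]; print(s,len(q),'x',np.percentile(q[:,0],[1,50,90,99]).round(4),'z',np.percentile(q[:,2],[1,50,90,99]).round(4),'y',np.percentile(q[:,1],[1,50,99]).round(4))
    tip=q[q[:,2]>np.percentile(q[:,2],97)]; print(' tip',tip.mean(0).round(4), 'toprow',rows[f].min())
# tin top in tool frame
T=(z<.056)&(z>.040)&(abs(L[...,0])<.08)&(abs(L[...,1])<.045)
k,l,s,_=cv2.connectedComponentsWithStats(T.astype(np.uint8)); i=1+s[1:,4].argmax()
print(cv2.minAreaRect((L[l==i][:,:2]*1000).astype(np.float32)),np.percentile(z[l==i],[5,50,95]).round(4))
b=(abs(L[...,0]-.09)<.05)&(abs(L[...,1])<.06)&(z>.05)&(z<.09); print('board z',np.median(z[b]),'tilt x-y slope',np.polyfit(L[b][:,0],z[b],1).round(3))
```

```text
-1 4612 x [-0.0105  0.0069  0.0111  0.0122] z [-0.0797 -0.0619 -0.045  -0.0382] y [-0.0559 -0.0397 -0.0385]
 tip [ 0.0009 -0.0391 -0.0388] toprow 319
1 4620 x [-0.0105  0.0069  0.0111  0.0123] z [-0.0796 -0.062  -0.0449 -0.0383] y [0.036  0.0372 0.0533]
 tip [ 0.0002  0.0364 -0.0387] toprow 319
((-0.9853706359863281, -0.4737052917480469), (105.45345306396484, 63.00137710571289), 0.060935020446777344) [0.0491 0.0514 0.0527]
board z 0.07201604889189629 tilt x-y slope [0.139 0.061]
```

Run:
```python
from h import *
d=np.load('pre.npz');L=d['L'];print(m.get_calibration('wrist')['camera_matrix'])
for r in range(312,400,8): print(r,[L[r,c].round(3).tolist() for c in (180,195,205,212,217)])
p=d['p'][...,::-1]; cv2.imwrite('pics/crop.png',cv2.resize(p[280:480,120:360],None,fx=3,fy=3))
```

```text
[[405.08999875   0.         318.55511082]
 [  0.         405.08999875 246.44508002]
 [  0.           0.           1.        ]]
312 [[-0.056, -0.101, 0.092], [-0.056, -0.09, 0.093], [-0.056, -0.083, 0.093], [-0.056, -0.078, 0.093], [-0.056, -0.075, 0.093]]
320 [[-0.061, -0.101, 0.09], [0.01, -0.045, -0.041], [0.011, -0.042, -0.042], [0.01, -0.039, -0.041], [-0.061, -0.074, 0.089]]
328 [[-0.066, -0.101, 0.088], [0.011, -0.043, -0.047], [0.011, -0.04, -0.047], [0.009, -0.039, -0.044], [0.005, -0.039, -0.037]]
336 [[0.007, -0.049, -0.046], [0.01, -0.042, -0.052], [0.01, -0.039, -0.052], [0.005, -0.039, -0.043], [0.002, -0.039, -0.038]]
344 [[0.01, -0.046, -0.056], [nan, nan, nan], [0.009, -0.039, -0.054], [0.004, -0.039, -0.046], [-0.0, -0.039, -0.039]]
352 [[0.011, -0.044, -0.062], [0.011, -0.039, -0.063], [0.005, -0.039, -0.053], [0.0, -0.039, -0.045], [-0.003, -0.039, -0.041]]
360 [[0.011, -0.042, -0.067], [0.009, -0.039, -0.064], [0.003, -0.039, -0.055], [-0.002, -0.039, -0.047], [-0.007, -0.039, -0.04]]
368 [[0.011, -0.041, -0.07], [0.006, -0.039, -0.064], [-0.0, -0.039, -0.054], [-0.005, -0.039, -0.048], [-0.009, -0.039, -0.042]]
376 [[0.011, -0.04, -0.073], [0.004, -0.039, -0.065], [-0.002, -0.039, -0.056], [-0.008, -0.039, -0.048], [-0.095, -0.072, 0.071]]
384 [[0.008, -0.04, -0.074], [0.002, -0.039, -0.066], [-0.004, -0.039, -0.057], [-0.01, -0.039, -0.05], [-0.1, -0.072, 0.069]]
392 [[0.005, -0.041, -0.074], [-0.0, -0.039, -0.066], [-0.007, -0.039, -0.058], [-0.104, -0.076, 0.066], [-0.104, -0.072, 0.066]]
```

View pics/crop.png

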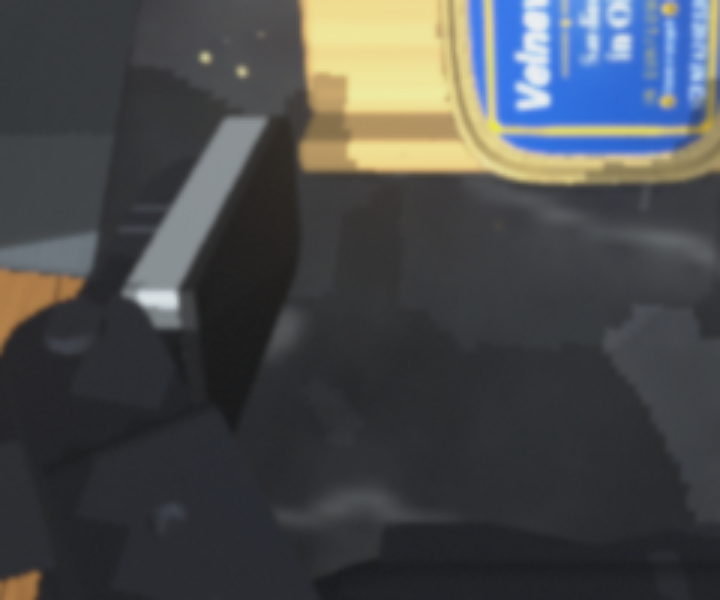

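The crop shows the pad tip ending well behind the nominal TCP (tip corner at about (212,319) in the full frame, tool z about -0.038 m). I'll descend carefully and let the grip width show which is right.

```bash
sed -i 's/^T0=.*/T0=np.array([.4500,.0287,.0450])-.001*u+.0008*v/' h.py
python3 - <<'E'
from h import *
m.move_l(T0+.035*n,Rg,.15); m.move_l(T0+.008*n,Rg,.06)
print('F',np.round(m.current_force(),1)); 
p,W=shot('wrist','low.png')
m.set_gripper(.0,20)
print(m.current_grip_width(),m.current_grip_force(),np.round(m.current_force(),1),m.current_time())
E
```

```text
F [0.9 1.1 0.4]
0.001865212910293529 0.0 [-0.1 -0.9 -0.6] 8.95
```

The gripper shut completely, so the fingers really do end short of the stated TCP. I'll measure the true tip position shut and at 0.7.

Run:
```python
from h import *
def tip(nm):
    pos=np.array(m.current_ee_pos());R=np.array(m.current_tcp_rot())
    p,W=shot('wrist'); L=(W-pos)@R;z=L[...,2]
    q=L[(z<-.019)&(z>-.06)&(abs(L[...,0])<.016)&(abs(L[...,1])<.065)]
    print(nm,len(q),np.percentile(q[:,2],[90,97,99,99.7]).round(4),'h gap along n: tip above tin bottom',round(.0+(pos-T0)@n,4)); return L
tip('shut'); m.move_l(T0+.06*n,Rg,.15); tip('shut high')
m.set_gripper(.72); tip('.72'); m.set_gripper(.88); L=tip('.88')
z=L[...,2]
T=(z<.045)&(z>.030)&(abs(L[...,0])<.08)&(abs(L[...,1])<.045)
k,l,s,_=cv2.connectedComponentsWithStats(T.astype(np.uint8)); i=1+s[1:,4].argmax()
print(cv2.minAreaRect((L[l==i][:,:2]*1000).astype(np.float32)),np.percentile(z[l==i],[5,50,95]).round(4))
print(m.current_time())
```

```text
shut 3068 [-0.0364 -0.0334 -0.0318 -0.031 ] h gap along n: tip above tin bottom 0.008
shut high 3100 [-0.0359 -0.0331 -0.0314 -0.0307] h gap along n: tip above tin bottom 0.0596
.72 4359 [-0.0387 -0.0355 -0.0337 -0.0328] h gap along n: tip above tin bottom 0.06
.88 4120 [-0.0415 -0.0387 -0.0374 -0.0366] h gap along n: tip above tin bottom 0.06
((-0.3833808898925781, -0.3206977844238281), (105.04193115234375, 62.93769073486328), 0.11931036412715912) [0.0381 0.0403 0.0416]
10.55
```

Run:
```python
from h import *
m.move_l(T0+.0*n,Rg,.15)
for h in (-.008,-.014,-.018,-.022):
    m.move_l(T0+h*n,Rg,.05); F=np.array(m.current_force()); print(h,F.round(1))
    if np.linalg.norm(F)>8: break
m.set_gripper(0,50)
print(m.current_grip_width(),m.current_grip_force(),np.round(m.current_force(),1))
m.move_l(T0+(h+.02)*n,Rg,.08); m.move_l(np.array(m.current_ee_pos())+[0,0,.10],Rg,.2)
print(m.current_grip_width(),m.current_grip_force(),np.round(m.current_force(),1))
pos=np.array(m.current_ee_pos());R=np.array(m.current_tcp_rot())
p,W=shot('wrist','held.png'); L=(W-pos)@R;z=L[...,2]; np.savez('held.npz',p=p,L=L)
T=(z<.012)&(z>-.028)&(abs(L[...,0])<.07)&(abs(L[...,1])<.045)
k,l,s,_=cv2.connectedComponentsWithStats(T.astype(np.uint8)); i=1+s[1:,4].argmax()
print(cv2.minAreaRect((L[l==i][:,:2]*1000).astype(np.float32)),np.percentile(z[l==i],[5,50,95]).round(4))
print(m.current_time())
```

```text
-0.008 [-0.5 -0.9  0.3]
-0.014 [-0.5  0.2  0.3]
-0.018 [-0.2  0.5  0.3]
-0.022 [0.2 0.3 0.5]
0.6840157004788765 51.750256419181824 [-2.  -4.7  9.3]
0.6850893777858104 53.72808516025543 [ 0.2  0.4 -1.8]
((48.34796905517578, -2.0655155181884766), (33.00973129272461, 1.814084768295288), 89.47748565673828) [-0.0276 -0.0249 -0.0224]
13.5833
```

View pics/held.png

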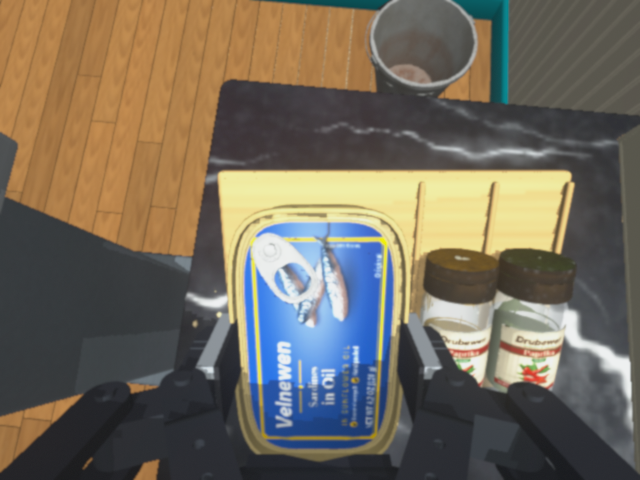

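The tin is held between the pads, spanning about (245–405, 208–460). I'll fit its pose in the tool frame, then look at the recess again from the placing orientation.

```bash
cat >> h.py <<'E'
def heldfit(L,p):
    z=L[...,2]
    T=(z<-.034)&(z>-.058)&(abs(L[...,0])<.065)&(abs(L[...,1])<.0335)
    k,l,s,_=cv2.connectedComponentsWithStats(T.astype(np.uint8)); i=1+s[1:,4].argmax(); M=l==i
    Q=L[M]; blue=M&(p[...,2].astype(int)-p[...,0]>60); B=L[blue]
    A=np.c_[B[:,:2],np.ones(len(B))]; k=np.linalg.lstsq(A,B[:,2],rcond=None)[0]
    print('tin rect',cv2.minAreaRect((Q[:,:2]*1000).astype(np.float32)),'blue rect',cv2.minAreaRect((B[:,:2]*1000).astype(np.float32)),'plane',k.round(4),'rim z',np.percentile(Q[:,2],[1,5,50]).round(4))
E
python3 - <<'E'
from h import *
d=np.load('held.npz'); heldfit(d['L'],d['p'])
# go over the box at placing orientation, safe height
P=rec+[0,0,.13]
q=m.inverse_kinematics(P,Rp); print(None if q is None else np.round(q,2))
m.move_ptp(np.array([.40,-.10,.24]),Rp); m.move_ptp(P-.10*bx+[0,0,.03],Rp)
pos=np.array(m.current_ee_pos());R=np.array(m.current_tcp_rot())
p,W=shot('wrist','over.png'); L=(W-pos)@R; np.savez('over.npz',p=p,L=L,W=W)
heldfit(L,p); print(pos.round(4),m.current_time(),np.round(m.current_force(),1),m.current_grip_width())
E
```

```text
tin rect ((-0.3918037414550781, -0.10721969604492188), (104.7758560180664, 66.92715454101562), 0.6990057826042175) blue rect ((-0.9457969665527344, -1.4492034912109375), (94.71321105957031, 52.3333625793457), 0.5254878401756287) plane [-0.0039  0.0007 -0.0407] rim z [-0.0548 -0.0438 -0.0407]
[-0.51  0.43  1.63 -0.    1.08 -1.99]
tin rect ((1.2028884887695312, -0.049831390380859375), (104.71373748779297, 66.99498748779297), 0.2542441487312317) blue rect ((-0.036746978759765625, 0.8736572265625), (95.74225616455078, 52.233097076416016), 0.454622745513916) plane [-0.0032 -0.0002 -0.0416] rim z [-0.0548 -0.0447 -0.0417]
[ 0.421 -0.228  0.193] 15.2833 [ 0.3  0.6 -1.8] 0.6847583645042467
```

View pics/over.png

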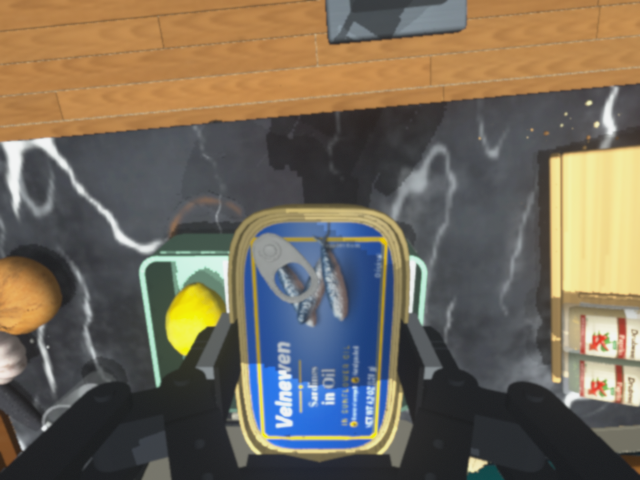

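The held tin sits at (320,330) over the box, square in the tool. Comparing the two views shows a world-fixed camera bias of about (-1.2, +1.1, -1.6) mm, so I'll correct for it and lower the tin under force guard.

```bash
sed -i 's/^rec=.*/rec=np.array([.5216,-.2371,.034])/' h.py
python3 - <<'E'
from h import *
O=np.array([0,0,-.022])
F0=np.array(m.current_force())
m.move_l(rec+O+[0,0,.075],Rp,.2); m.move_l(rec+O+[0,0,.014],Rp,.1)
print(np.round(m.current_force()-F0,1))
for h in (.010,.008,.006,.004,.002,.001,0):
    m.move_l(rec+O+[0,0,h],Rp,.03); F=np.array(m.current_force())-F0
    print(h,F.round(1),np.array(m.current_ee_pos())[2].round(4))
    if F[2]>8: break
print(m.current_time())
E
```

```text
[-0.2 -0.9  0.7]
0.01 [-0.5 -1.2  0.3] 0.0221
0.008 [-0.6  0.1  0.1] 0.0199
0.006 [-0.2 -0.6  1.2] 0.0179
0.004 [-0.7 -0.  -0.3] 0.0158
0.002 [-0.1 -0.9  0.1] 0.0139
0.001 [-0.1 -0.6  0. ] 0.013
0 [-0.4 -0.4  3.7] 0.0122
18.7083
```

Run:
```python
from h import *
m.set_gripper(.9); print(np.round(m.current_force(),1))
p0=np.array(m.current_ee_pos())
m.move_l(p0+[0,0,.05],Rp,.1); m.move_l(p0+[0,0,.20]-.04*bx,Rp,.25)
p,W=shot('wrist','placed.png'); W=W-np.array([-.00125,.00107,-.0016]); np.savez('placed.npz',p=p,W=W)
d=(W-rec); B=np.stack([d@bx,d@by,W[...,2]],-1); z=B[...,2]
T=(abs(B[...,0])<.058)&(abs(B[...,1])<.037)&(z>.048)&(z<.07)
print('tin',cv2.minAreaRect((B[T][:,:2]*1000).astype(np.float32)),np.percentile(z[T],[2,10,50,90,98]).round(4))
bl=T&(p[...,2].astype(int)-p[...,0]>60); q=B[bl]; print('blue plane',np.linalg.lstsq(np.c_[q[:,:2],np.ones(len(q))],q[:,2],rcond=None)[0].round(4))
l=(B[...,0]>.07)&(B[...,0]<.16)&(z>.1)&(abs(B[...,1]+.0275)<.1); q=B[l]; print('lid',len(q)); 
if len(q)>50: print(np.polyfit(q[:,2],q[:,0],1).round(3), np.percentile(q[:,2],[1,99]))
print(m.current_time())
```

```text
[ 0.1 -0.9  0. ]
tin ((-0.103851318359375, -0.345245361328125), (104.75556182861328, 62.79679489135742), 0.07943406701087952) [0.0527 0.0534 0.0545 0.0559 0.0574]
blue plane [-0.0016 -0.0009  0.0544]
lid 18746
[0.057 0.075] [0.10133451 0.18913547]
20.5083
```

View pics/placed.png

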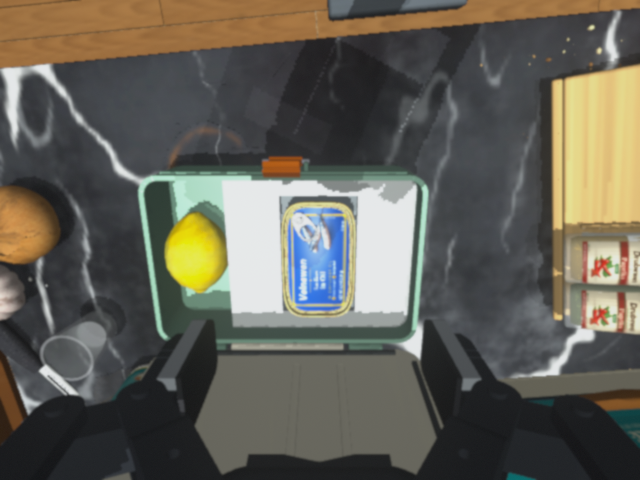

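The tin is down in the recess at (318,258), with its blue top at z about 0.054, level and centred. The lid stands at about 1.63 rad. Before reaching behind it I'll check the space there for obstacles.

Run:
```python
from h import *
bo=rec*[1,1,0]-.0275*by
for c in ('top0','scene0'):
    W=np.load(c+'.npz')['W']; d=W-bo; x=d@bx;y=d@by;z=W[...,2]
    print(c); 
    for xa in np.arange(.06,.26,.02):
        print(round(xa,2),[ (lambda q: round(float(np.percentile(q,99)),3) if len(q)>3 else None)(z[(x>=xa)&(x<xa+.02)&(y>=ya)&(y<ya+.04)&(z<.5)]) for ya in np.arange(-.12,.12,.04)])
for X in (.12,.125):
    P=bo+X*bx+[0,0,.16]; q=m.inverse_kinematics(P,Rp); print(q is not None and np.round(q,2))
```

```text
top0
0.06 [0.14, 0.105, 0.103, 0.153, 0.161, 0.154]
0.08 [0.219, 0.219, 0.222, 0.224, 0.22, 0.219]
0.1 [None, None, None, None, None, None]
0.12 [None, None, None, None, None, None]
0.14 [0.004, 0.003, 0.005, 0.004, 0.004, 0.004]
0.16 [0.004, 0.005, 0.016, 0.028, 0.035, 0.022]
0.18 [0.004, 0.005, 0.209, 0.21, 0.208, 0.024]
0.2 [0.003, 0.21, 0.209, 0.206, 0.209, 0.209]
0.22 [0.003, 0.27, 0.2, 0.196, 0.207, 0.209]
0.24 [0.291, 0.279, 0.196, 0.188, 0.199, 0.209]
scene0
0.06 [0.158, 0.122, 0.126, 0.166, 0.173, 0.153]
0.08 [0.219, 0.219, 0.222, 0.222, 0.219, 0.218]
0.1 [0.004, 0.002, None, None, None, None]
0.12 [0.003, 0.004, None, None, None, None]
0.14 [0.003, 0.003, 0.003, None, None, None]
0.16 [0.003, 0.003, None, None, None, None]
0.18 [0.003, 0.003, 0.21, 0.211, 0.209, None]
0.2 [0.004, 0.208, 0.209, 0.209, 0.21, None]
0.22 [None, 0.268, 0.134, 0.194, 0.207, 0.209]
0.24 [0.296, 0.275, 0.185, 0.187, 0.198, 0.21]
[-0.47  0.66  1.27 -0.    1.22 -1.96]
[-0.47  0.67  1.25 -0.    1.22 -1.96]
```

```bash
cat >> h.py <<'E'
bo=rec*[1,1,0]-.0275*by; TIP=.031
def at(x,z): return bo+x*bx+np.array([0,0,z-TIP])   # tip centre in box x, world z
E
python3 - <<'E'
from h import *
m.set_gripper(0,50)
x=(np.array(m.current_ee_pos())-bo)@bx
m.move_l(at(x,.275),Rp,.25); m.move_l(at(.124,.275),Rp,.25)
m.move_l(at(.124,.192),Rp,.15); F0=np.array(m.current_force()); print('behind',F0.round(1))
for phi in np.arange(1.6,.14,-.13):
    c=np.array([.079-.133*np.cos(phi)+.0095*np.sin(phi), .064+.133*np.sin(phi)+.0095*np.cos(phi)])
    m.move_l(at(c[0]+.011,c[1]),Rp,.13); F=np.array(m.current_force())-F0
    print(round(phi,2),F.round(1),end=' ')
    if np.linalg.norm(F)>20: print('STOP'); break
print(m.current_time(),np.array(m.current_ee_pos()).round(3))
p,W=shot('scene','sc1.png'); cv2.imwrite('pics/sc1c.png',cv2.resize(p[130:380,200:460,::-1],None,fx=2,fy=2))
E
```

```text
behind [ 0.  -0.1  0.6]
1.6 [ 0.1 -0.1 -0.4] 1.47 [ 0.  -0.1 -1. ] 1.34 [-0.9 -0.4 -0.3] 1.21 [-0.3  0.2 -0.4] 1.08 [0.4 0.4 0.1] 0.95 [-0.6  0.9 -0.2] 0.82 [-0.3  0.2 -0.8] 0.69 [-0.5  1.   0.3] 0.56 [-1.2 -0.1  0.1] 0.43 [-0.6  0.  -0.6] 0.3 [ 0.   0.3 -0.4] 0.17 [-0.2 -0.9 -0.9] 26.475 [ 0.48  -0.261  0.065]
```

View pics/sc1c.png

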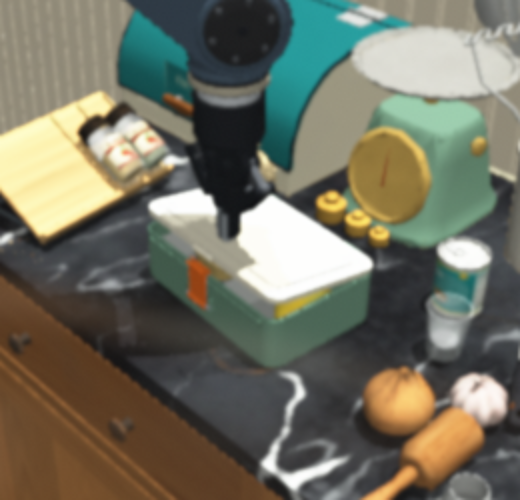

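The lid is now nearly shut, with the finger on its outer face at (228,230) and the catch at (198,283) clear. Next I'll press at lid_edge.

Run:
```python
from h import *
p0=np.array(m.current_ee_pos()); m.move_l(p0+[0,0,.008],Rp,.1); F0=np.array(m.current_force())
m.move_l(at(-.055,.105),Rp,.1); m.move_l(at(-.055,.090),Rp,.06)
for z in np.arange(.0885,.066,-.0015):
    m.move_l(at(-.055,z),Rp,.04); F=np.array(m.current_force())-F0
    print(round(z,4),F.round(1),end=' ')
    if F[2]>28: break
print(m.current_time())
m.move_l(at(-.055,.12),Rp,.1); m.move_l(at(-.06,.30),Rp,.25)
p,W=shot('wrist','shut.png'); W=W-np.array([-.00125,.00107,-.0016]); d=W-bo; x=d@bx;y=d@by;z=W[...,2]
l=(x>-.065)&(x<.06)&(abs(y)<.10)&(z>.05)&(z<.12); print('lid slope,z0',np.polyfit(x[l],z[l],1).round(4),'at edge',np.median(z[l&(abs(x+.055)<.005)]))
s,_=shot('scene','sc2.png')
a=cv2.resize(p[:,:,::-1],(480,360)); b=cv2.resize(s[200:350,250:400,::-1],(360,360)); cv2.imwrite('pics/f.png',np.vstack([np.hstack([a,b[:, :320]])]))
print(m.current_time(),np.round(m.current_force(),1))
```

```text
0.0885 [ 0.3 -0.9  1.1] 0.087 [-0.9 -0.7  0.9] 0.0855 [-1.8 -1.1  4.2] 0.084 [-3.5 -0.3  8.7] 0.0825 [-5.8  1.  14.7] 0.081 [-6.9  2.7 19.7] 0.0795 [-3.7  0.6  7.4] 0.078 [-0.1  0.   0.8] 0.0765 [ 0.3 -0.2  0.7] 0.075 [-1.   1.3  5.3] 0.0735 [-7.6  3.4 21.9] 0.072 [-12.1   5.5  37.7] 30.4833
lid slope,z0 [0.0033 0.073 ] at edge 0.0729928603772057
32.0833 [-0.5  0.3 -0.5]
```

View pics/f.png

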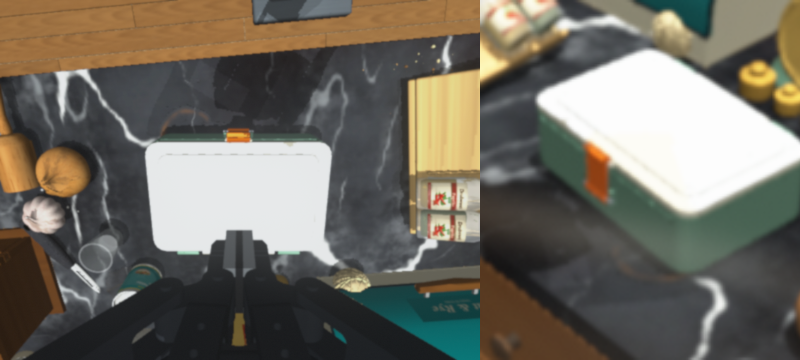

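The lid is flat (slope 0.003, edge at 73 mm), the catch at (237,135) is over it, and the other things are where they were. The force rose to 20 N, dropped to almost nothing as the catch snapped, then rose again at the hard stop.

```bash
python3 -c "
from bench import manip as m
print(m.sign_off())"
```

```text
the job is handed in; nothing more can be done
None
```

The job is handed in: the sardine tin is right way up and fully down in its recess, the lid is shut and held by the orange catch, nothing else was moved, and it took about 32 s of the 59 s allowed.

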